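Gather the plugs in the tote's pouring corner

TASK

Slide the cover of the parts tote fully shut over the large brass plugs while the tote stands on the bench. Then take the tote by its grip board, lift it well clear of the bench (its middle at least 15 cm up) and tilt it about 30 degrees toward the corner with the pouring lip, until all five small plugs have slid together into that corner. Spill nothing, leave the other things on the bench alone, and finish while still holding the tote up, tilted and still.

Things in the scene. Friction and masses are not known exactly. Their poses are not given: they have to be found in the camera images.
- tote: Black open tote, 150 (x) x 240 (y) x 50 mm; walls and floor 4 mm; 0.5 to 0.7 kg in all. Origin: centre of the underside, z up; its y points roughly to the robot's left. Cross wall at y = 0: small plugs in the open +y half, large ones in the -y half under a sliding cover. At the (-x, +y) corner the walls are lowered to 36 mm and a pouring lip juts out 30 mm. Pads grip it well (friction about 0.6).
- tote_grip (a point): Point in the board that rises from the tote's cross wall as its grip: board 16 mm thick (tote's y), 100 mm wide (its x), upper edge 114 mm above the tote's underside. The point is at tote (0, 0, 95) mm, 19 mm below that edge. Take it from above across the 16 mm. The cover's face beside it is 55 mm above the underside.
- cover (a joint): Sliding aluminium cover, 144 x 112 x 3 mm, lying level on the tote's rim over the -y compartment. Value in m: 0 fully shut (its edge against the grip board), 0.09 fully open; growing values move it toward the tote's -y, over the outside. It slides with about 1 N and stays where it is left, also when the tote is tilted.
- cover_grip (a point): Centre of the black grip bar on the cover: 50 mm long along the tote's x, 14 mm thick along its y, upper edge 84 mm above the tote's underside, 30 mm above the cover's face; this point is 69 mm above the tote's underside. With the cover shut it lies 104.5 mm from the tote's origin toward -y.
- lip_corner (a point): Inside corner of the open half, under the pouring lip, at floor level: tote frame (-71, 116, 4) mm. It is lowest when the tote is tilted toward it about the horizontal diagonal.
- plug0: Small loose brass plug in the open compartment: flange 22 mm across and 6 mm high, stem 15 mm across, 16 mm high in all, 20 g. Origin at the centre of the flange's underside. Smooth: slides on the tote's floor from about 14 degrees of tilt.
- plug1: Small loose brass plug in the open compartment: flange 22 mm across and 6 mm high, stem 15 mm across, 16 mm high in all, 20 g. Origin at the centre of the flange's underside. Smooth: slides on the tote's floor from about 14 degrees of tilt.
- plug2: Small loose brass plug in the open compartment: flange 22 mm across and 6 mm high, stem 15 mm across, 16 mm high in all, 20 g. Origin at the centre of the flange's underside. Smooth: slides on the tote's floor from about 14 degrees of tilt.
- plug3: Small loose brass plug in the open compartment: flange 22 mm across and 6 mm high, stem 15 mm across, 16 mm high in all, 20 g. Origin at the centre of the flange's underside. Smooth: slides on the tote's floor from about 14 degrees of tilt.
- plug4: Small loose brass plug in the open compartment: flange 22 mm across and 6 mm high, stem 15 mm across, 16 mm high in all, 20 g. Origin at the centre of the flange's underside. Smooth: slides on the tote's floor from about 14 degrees of tilt.
- big0: Large brass plug, flange 30 mm across, 16 mm high, 35 g, loose in the compartment under the cover. Origin at the centre of the flange's underside.
- big1: Large brass plug, flange 30 mm across, 16 mm high, 35 g, loose in the compartment under the cover. Origin at the centre of the flange's underside.
- pots: Bystander: stack of dark plastic pots, 76 mm across, 108 mm high. Origin at the centre of its underside.
- tape: Bystander: roll of tape, 98 mm across, 25 mm high. Origin at the centre of its underside.
- labels: Bystander: bundle of white stick labels, 109 x 17 x 15 mm. Origin at its underside.
- tin: Bystander: food tin, 75 mm across, 58 mm high. Origin at the centre of its underside.
- watering_rose: Bystander: brass watering-can rose, 70 mm across, 59 mm high. Origin at the centre of its underside.

How it is judged (in metres and radians):
On the way, in this order (a step that is already met when the one before it is completed fails the run):
1. the cover is fully shut, with the tote still standing on the bench (value of joint cover below 0.006 m and height (world z) of tote below 0.01 m and angle between tote's own z axis and vertical below 0.1 rad), for 0.2 s.
2. the tote has been lifted clear of the bench (height (world z) of tote above 0.04 m and contact force between the fingers and tote above 2 N), for 0.2 s.
At the end, for the whole second after the job is handed in: Fingers hold the tote (over 2 N), still (0.05 m/s, 0.5 rad/s), underside centre over 110 mm up, tilted 0.30 to 0.80 rad; every small plug within 85 mm of the lip corner (origin) and at rest; cover within 8 mm of shut, both large plugs in their compartment (value of joint cover below 0.008 m and height (world z) of tote above 0.11 m and angle between tote's own z axis and vertical between 0.3 and 0.8 rad and contact force between the fingers and tote above 2 N and linear speed of each of tote, plug0, plug1, plug2, plug3, plug4 below 0.05 m/s and angular speed of tote below 0.5 rad/s and distance between each of plug0, plug1, plug2, plug3, plug4 and lip_corner below 0.085 m and y of big0 in the frame of tote between -0.12 and -0.005 m and z of big0 in the frame of tote between 0 and 0.05 m and y of big1 in the frame of tote between -0.12 and -0.005 m and z of big1 in the frame of tote between 0 and 0.05 m); the arm keeps its last pose, push and grip.
It fails at once if the tote is tipped past 1 rad (angle between tote's own z axis and vertical above 1 rad).
It fails at once if a small or large plug has left the tote (distance between any of plug0, plug1, plug2, plug3, plug4, big0, big1 and tote above 0.19 m).
It fails at once if a bystander is pushed more than 30 mm (distance of any of pots, tape, labels, tin, watering_rose from where it was at the start of the episode above 0.03 m).
It also fails if it takes over 45 s, if anything falls off the work surface, if the arm or the gripper's body presses on something with over 40 N, if the wrist force passes 120 N, or if a joint passes its speed limit or range.

ROBOT

A 6-joint arm with a two-finger parallel gripper is mounted at the origin on the work surface; the furniture and walls round the work are solid. World frame = base frame: x ahead of the robot, y to its left, z up, the work surface at z = 0. Lengths are in m, angles in degrees, forces in N, time in s.
With the tool pointing down it reaches from about 0.375 to 0.9 m from the base axis. Payload 3.1 kg.
Tool frame: the origin (TCP) lies on the front face of the gripper's body, between the roots of the fingers; the fingertips stand 70 mm ahead of it and the grasp point (between the pads) lies 51 mm ahead of it; x points along the fingers, y is the direction in which the jaws open and shut, and the axes are right-handed (so a half turn about x gives the same grasp; the last joint's range is limited). The gripper opens to 87 mm and grips with 3 to 60 N. Pads are 19 mm wide; open, the fingers measure 117 mm over their backs; the gripper's body (75 mm by 190 mm) begins 51 mm behind the grasp point.
Start: joints at [-75.201, 30.224, 82.088, -0, 67.689, -10.227], TCP at [0.264, -0.566, 0.292] pointing down, gripper open.
Joint ranges: [-176.69, 176.69], [-43.24, 126.21], [12.49, 139.97], [-82, 262], [0, 151.66], [-163.58, 163.58]. Speed limits (degrees/s): [159.86, 159.86, 180, 180, 180, 180].

INTERFACE

Orientations are given as a 3x3 rotation matrix whose columns are the frame's x, y, z axes.
In Python, from rig import bot gives the robot as it stands.
- The arm moves only by the shell command python3 -m crank 'ROWS'. ROWS is JSON, a list of rows, each an object with "slide": the shift along the world's x, y, z in mm, a list of three; "turn": the turn, a rotation vector about the world's x, y, z in degrees, a list of three; "grip": the opening, from 0 (shut) to 1 (fully open). In form: [{"slide": [tx, ty, tz], "turn": [wx, wy, wz], "grip": grip}, ...]. A call has 1 to 5 rows; each row shifts and turns the pose as measured when the row begins; what a row does not reach is not made up. A row lasts 1/12 s, in which the tool goes at most 41.7 mm and 7.16 degrees, less where a joint would pass 70% of its speed; a pose out of reach is approached as far as the arm can. A call with a gripper value outside its range is refused whole. The fingers move at their own pace and stop on an object; the grip force is fixed at half the most. Time passes only in rows, so rows that do not move let the fingers close. It gives the time, the measured TCP pose, the force and the opening at its end, in the units of the state.
- bot.read_state(): the state, without advancing time (a new reading comes with each control period).
- bot.capture(name): name is "scene" or "top"; returns (picture, depth): 480x640x3 uint8, red, green, blue; 480x640 float32, m along the optical axis (not along the pixel's ray), 0 where there is no reading.
- bot.camera_params(name): a dict with "intrinsics" (3x3 intrinsics, pixels), "world_from_camera" (4x4, takes a point from camera to world coordinates). Camera axes: x right, y down, z forward; pixel columns grow to the right and rows downward; lengths in m; the calibration is good to about 2 mm. A picture is of the moment at which its call begins. camera_params takes no time and is no camera call.
- bot.hand_in(): hands the job in, once; it reports no verdict.
Trained networks look in the newest picture that a camera, given by its name, has taken for a name from the list of things; names that differ only in an ending like _2 or _b are one class to them, and where a whole thing is asked for, a point or a joint stands for the part that bears it (a point fixed in the world has none). Each returns a list of dicts, best first, with "conf" (0 to 1); they miss things now and then, are a little off and sometimes report something else, mostly with a low value. They report only what shows in the picture. A call takes as long as a camera call.
- bot.outline_of(camera, target): "pixels" (480x640 bool, what is visible of it) and "centre" ([row, column] in pixels, amid what is visible of it).
- bot.spot_point(camera, target): "centre" ([row, column] in pixels: a listed point, or the origin of a listed thing).
The state is a dict: "time_s": time; "joint_positions": joint angles; "qvel": joint speeds; "tau": joint torques, N m; "position": TCP position; "tcp_rot": TCP orientation; "force": force on the tool from outside, world axes, zero at the start; "moment": the same for the moment, N m; "opening": opening from 0.0 (shut) to 1.0 (fully open).
Only numpy, scipy, OpenCV 4.12 (cv2) and the standard library are available. Lean on these libraries where they do the work, as an engineer would, in place of code of your own. Each camera call takes 0.05 s, during which the arm holds its last target. There are 200 camera calls.

## Working session

There is one attempt and no reset: what is moved stays moved. The work goes in short steps, Python scripts to look and compute and a shell command to move; the robot and the scene stay as the last step left them, time stands still between calls to the robot, and variables do not carry over. Pictures are saved under pics/ and viewed, about 8 in all and at most 12, crops included, and the job is handed in when it is done.

```bash
mkdir -p pics; cat > h.py <<'E'
import numpy as np, cv2
from rig import bot
def to_world(cam,r,c,depth):
    P=bot.camera_params(cam);K=np.array(P["intrinsics"]);T=np.array(P["world_from_camera"])
    r=np.atleast_1d(r).astype(float);c=np.atleast_1d(c).astype(float)
    d=depth[r.round().astype(int),c.round().astype(int)]
    p=np.stack([(c-K[0,2])/K[0,0]*d,(r-K[1,2])/K[1,1]*d,d,np.ones_like(d)])
    return (T@p)[:3].T
def ray_z(cam,r,c,z):
    P=bot.camera_params(cam);K=np.array(P["intrinsics"]);T=np.array(P["world_from_camera"])
    v=T[:3,:3]@np.array([(c-K[0,2])/K[0,0],(r-K[1,2])/K[1,1],1]);o=T[:3,3]
    return o+v*(z-o[2])/v[2]
E
python3 - <<'E'
from h import *
np.set_printoptions(precision=4,suppress=True)
s=bot.read_state();print(s["time_s"],s["position"],s["opening"],s["force"])
for cam in("top","scene"):
    im,d=bot.capture(cam);cv2.imwrite(f"pics/{cam}0.png",im[:,:,::-1])
    print(cam,np.array(bot.camera_params(cam)["world_from_camera"])[:3,3])
    for t,z in(("tote",0),("tote_grip",.095),("cover_grip",.069),("lip_corner",.004)):
        for q in bot.spot_point(cam,t)[:2]:
            r,c=q["centre"];print(t,round(q["conf"],2),r,c,ray_z(cam,r,c,z))
    for t in("tote","cover","tote_grip"):
        for q in bot.outline_of(cam,t)[:1]:
            m=q["pixels"];r,c=np.nonzero(m);w=to_world(cam,r,c,d);print(t,q["conf"],m.sum(),np.percentile(w,[2,50,98],axis=0).round(3).tolist())
E
```

```text
0.0 [ 0.2642 -0.5658  0.2913] 1.000597222195917 [ 0.0137 -0.234  -0.1197]
top [0.3724 0.0023 1.2635]
tote 0.83 225.1 297.0 [0.5305 0.0677 0.    ]
tote_grip 0.94 223.2 293.7 [0.5235 0.0711 0.095 ]
tote_grip 0.29 223.3 295.2 [0.5232 0.0673 0.095 ]
cover_grip 0.71 208.6 356.7 [ 0.5638 -0.09    0.069 ]
lip_corner 0.68 256.4 256.9 [0.4457 0.1757 0.004 ]
tote 0.71 6336 [[0.429, -0.092, -0.0], [0.539, 0.051, 0.044], [0.624, 0.196, 0.114]]
cover 0.72 2271 [[0.487, -0.1, 0.049], [0.556, -0.042, 0.054], [0.626, 0.015, 0.085]]
tote_grip 0.89 6665 [[0.432, -0.094, -0.001], [0.539, 0.051, 0.041], [0.626, 0.198, 0.114]]
scene [ 0.973  -0.3746  1.2867]
tote 0.75 253.9 347.4 [0.5383 0.0704 0.    ]
tote_grip 0.94 237.8 352.9 [0.5404 0.083  0.095 ]
tote_grip 0.5 222.9 461.5 [0.6997 0.3655 0.095 ]
cover_grip 0.84 278.5 313.6 [ 0.562  -0.0779  0.069 ]
lip_corner 0.58 215.6 352.6 [0.4455 0.1685 0.004 ]
lip_corner 0.3 326.5 198.5 [ 0.4545 -0.4093  0.004 ]
tote 0.98 4783 [[0.437, -0.1, -0.003], [0.541, 0.051, 0.047], [0.629, 0.195, 0.111]]
cover 0.66 1851 [[0.488, -0.106, 0.003], [0.562, -0.048, 0.052], [0.632, 0.014, 0.083]]
tote_grip 0.95 4943 [[0.435, -0.1, -0.003], [0.541, 0.052, 0.047], [0.629, 0.194, 0.111]]
```

```bash
python3 - <<'E'
from h import *
np.set_printoptions(precision=4,suppress=True)
for cam in("top","scene"):
    im,d=bot.capture(cam)
    r,c=np.mgrid[0:480,0:640];r=r.ravel();c=c.ravel();w=to_world(cam,r,c,d)
    near=(abs(w[:,0]-.54)<.12)&(abs(w[:,1]-.05)<.18)
    for n,lo,hi in(("board",.108,.122),("bar",.079,.09),("cover",.05,.06)):
        k=near&(w[:,2]>lo)&(w[:,2]<hi); p=w[k]
        (cx,cy),sz,a=cv2.minAreaRect((p[:,:2]*1000).astype(np.float32)); print(cam,n,k.sum(),p.mean(0),np.round([cx,cy,*sz,a],1),cv2.boxPoints(((cx,cy),sz,a)).round(0).tolist())
im=cv2.imread("pics/top0.png");b=cv2.resize(im[120:340,180:460],None,fx=2.8,fy=2.7);cv2.imwrite("pics/a.png",b)
E
```

```text
top board 246 [0.5357 0.0745 0.1127] [535.6  74.3  99.6  16.8  11.8] [[485.0, 72.0], [489.0, 56.0], [586.0, 76.0], [583.0, 93.0]]
top bar 110 [ 0.5605 -0.0684  0.0833] [538.6  -6.8  74.4 171.7  10.8] [[486.0, 71.0], [518.0, -98.0], [591.0, -84.0], [559.0, 84.0]]
top cover 2431 [ 0.5541 -0.0246  0.054 ] [531.9  59.5 169.9 326.1  12.8] [[413.0, 200.0], [485.0, -118.0], [651.0, -81.0], [579.0, 237.0]]
scene board 141 [0.5381 0.07   0.1114] [537.5  70.2  98.7  16.3  12.6] [[488.0, 67.0], [491.0, 51.0], [587.0, 73.0], [584.0, 89.0]]
scene bar 110 [ 0.5556 -0.0223  0.0829] [561.4 -11.1  95.1 163.6  15.4] [[494.0, 55.0], [537.0, -103.0], [629.0, -77.0], [585.0, 80.0]]
scene cover 1432 [ 0.5578 -0.0334  0.0528] [540.2  55.1 157.5 322.3  10.2] [[434.0, 200.0], [491.0, -117.0], [646.0, -90.0], [589.0, 228.0]]
```

View pics/top0.png

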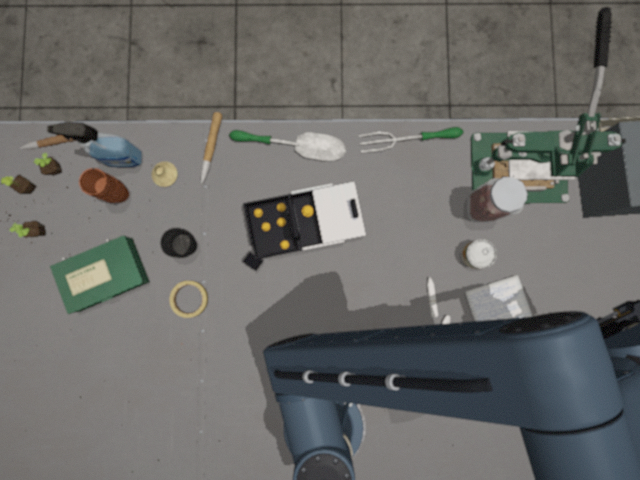

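View pics/scene0.png

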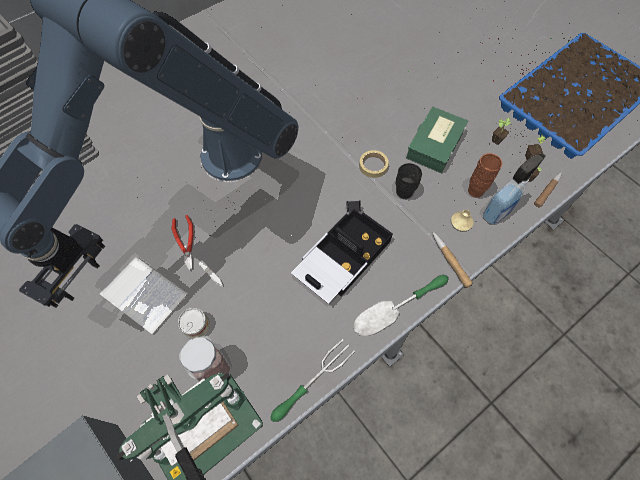

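```bash
python3 - <<'E'
from h import *
np.set_printoptions(precision=4,suppress=True)
s=bot.read_state();print(np.array(s["tcp_rot"]),s["position"])
for cam in("top","scene"):
    im,d=bot.capture(cam)
    r,c=np.mgrid[0:480,0:640];r=r.ravel();c=c.ravel();w=to_world(cam,r,c,d)
    k=(np.hypot(w[:,0]-.563,w[:,1]+.084)<.045)&(w[:,2]>.075)&(w[:,2]<.092);p=w[k]
    print(cam,k.sum(),p.mean(0),cv2.minAreaRect((p[:,:2]*1000).astype(np.float32)))
E
```

```text
[[-0.      0.423  -0.9061]
 [ 0.     -0.9061 -0.423 ]
 [-1.     -0.      0.    ]] [ 0.2644 -0.5663  0.2922]
top 106 [ 0.5653 -0.0815  0.0833] ((565.833984375, -81.72062683105469), (49.08991622924805, 13.365549087524414), 11.301246643066406)
scene 83 [ 0.5681 -0.0867  0.0809] ((567.5804443359375, -86.69817352294922), (49.75146484375, 13.662398338317871), 13.404505729675293)
```

```bash
for i in 1 2; do :; done
python3 -m crank '[{"slide":[20,32,0],"turn":[0,0,-2.6],"grip":1},{"slide":[20,32,0],"turn":[0,0,-2.6],"grip":1},{"slide":[20,32,0],"turn":[0,0,-2.6],"grip":1},{"slide":[20,32,0],"turn":[0,0,-2.6],"grip":1},{"slide":[20,32,0],"turn":[0,0,-2.6],"grip":1}]'
python3 -m crank '[{"slide":[20,32,0],"turn":[0,0,0],"grip":1},{"slide":[20,32,0],"turn":[0,0,0],"grip":1},{"slide":[20,32,0],"turn":[0,0,0],"grip":1},{"slide":[20,32,0],"turn":[0,0,0],"grip":1},{"slide":[20,32,0],"turn":[0,0,0],"grip":1}]'
python3 -c "
from rig import bot;print(bot.read_state())"
```

```text
time_s: 1.42
position: [0.3626, -0.41, 0.2923]
tcp_rot: [[-0.001, 0.185, -0.983], [-0.009, -0.983, -0.185], [-1.0, 0.009, 0.002]]
force: [0.0, 0.1, -1.1]
opening: 1.001
time_s: 1.83
position: [0.466, -0.2422, 0.2934]
tcp_rot: [[0.001, 0.181, -0.984], [-0.011, -0.983, -0.181], [-1.0, 0.011, 0.001]]
force: [0.6, -0.7, 1.0]
opening: 0.997
{'time_s': 1.8333, 'joint_positions': array([-39.46531989,  22.36260847,  96.47478832,  -0.50648601,
        60.70239966,  40.36568695]), 'qvel': array([52.4444501 ,  1.39795517, -3.35137442, -0.38313408,  1.07786023,
       52.30479467]), 'tau': array([-3.52817886e+00, -3.70471358e+01, -1.50345880e+01,  2.73167080e-02,
        9.92999878e-02, -6.16652146e-01]), 'position': array([ 0.46598257, -0.24222653,  0.29335422]), 'tcp_rot': array([[ 1.31350098e-03,  1.80770489e-01, -9.83524430e-01],
       [-1.10671143e-02, -9.83462417e-01, -1.80773871e-01],
       [-9.99937895e-01,  1.11222239e-02,  7.08828812e-04]]), 'force': array([ 0.61741511, -0.69517731,  1.01232009]), 'moment': array([ 0.01211011, -0.02919521,  0.06837405]), 'opening': 0.997171310875562}
```

```bash
python3 -m crank '[{"slide":[20,31,-10],"turn":[0.6,0,1],"grip":1},{"slide":[20,31,-20],"turn":[0,0,0],"grip":1},{"slide":[20,31,-20],"turn":[0,0,0],"grip":1},{"slide":[18,31,-15],"turn":[0,0,0],"grip":1},{"slide":[10,17,-5],"turn":[0,0,0],"grip":1}]'
python3 -m crank '[{"slide":[0,0,0],"turn":[0,0,0],"grip":1},{"slide":[0,0,0],"turn":[0,0,0],"grip":1}]'
```

```text
time_s: 2.25
position: [0.5593, -0.0941, 0.226]
tcp_rot: [[0.012, 0.201, -0.979], [-0.006, -0.98, -0.201], [-1.0, 0.008, -0.011]]
force: [0.0, 0.4, -0.2]
opening: 0.999
time_s: 2.42
position: [0.5605, -0.0893, 0.2241]
tcp_rot: [[0.01, 0.208, -0.978], [-0.004, -0.978, -0.209], [-1.0, 0.006, -0.009]]
force: [0.5, 0.1, 0.3]
opening: 1.0
```

```bash
python3 -m crank '[{"slide":[5,5,-25],"turn":[0.3,0.6,0],"grip":1},{"slide":[0,0,-25],"turn":[0,0,0],"grip":1},{"slide":[0,0,-25],"turn":[0,0,0],"grip":1},{"slide":[0,0,-15],"turn":[0,0,0],"grip":1},{"slide":[0,0,0],"turn":[0,0,0],"grip":1}]'
```

```text
time_s: 2.83
position: [0.5672, -0.0897, 0.1359]
tcp_rot: [[0.009, 0.206, -0.979], [-0.004, -0.979, -0.206], [-1.0, 0.006, -0.008]]
force: [-0.6, -0.7, 0.1]
opening: 1.0
```

```bash
python3 -m crank '[{"slide":[0,5,-6],"turn":[0,0,0],"grip":1},{"slide":[0,0,0],"turn":[0,0,0],"grip":0.5},{"slide":[0,0,0],"turn":[0,0,0],"grip":0},{"slide":[0,0,0],"turn":[0,0,0],"grip":0},{"slide":[0,0,0],"turn":[0,0,0],"grip":0}]'
python3 -m crank '[{"slide":[0,0,0],"turn":[0,0,0],"grip":0},{"slide":[0,0,0],"turn":[0,0,0],"grip":0},{"slide":[0,0,0],"turn":[0,0,0],"grip":0},{"slide":[0,0,0],"turn":[0,0,0],"grip":0},{"slide":[0,0,0],"turn":[0,0,0],"grip":0}]'
```

```text
time_s: 3.25
position: [0.5682, -0.0884, 0.1334]
tcp_rot: [[0.015, 0.201, -0.979], [-0.007, -0.98, -0.201], [-1.0, 0.009, -0.013]]
force: [0.3, -0.1, -0.1]
opening: 0.778
time_s: 3.67
position: [0.5696, -0.0888, 0.1362]
tcp_rot: [[0.02, 0.201, -0.979], [-0.009, -0.979, -0.202], [-1.0, 0.012, -0.018]]
force: [0.8, -0.8, -0.0]
opening: 0.403
```

```bash
python3 -m crank '[{"slide":[0,3,-5],"turn":[0.5,1,0],"grip":0},{"slide":[0,0,0],"turn":[0,0,0],"grip":0},{"slide":[0,0,0],"turn":[0,0,0],"grip":0},{"slide":[0,0,0],"turn":[0,0,0],"grip":0},{"slide":[0,0,0],"turn":[0,0,0],"grip":0}]'
```

```text
time_s: 4.08
position: [0.5696, -0.0851, 0.1306]
tcp_rot: [[-0.0, 0.201, -0.98], [0.002, -0.98, -0.201], [-1.0, -0.002, -0.0]]
force: [-0.4, 0.4, 2.4]
opening: 0.16
```

```bash
python3 -m crank '[{"slide":[0,0,0],"turn":[0,0,0],"grip":0},{"slide":[0,0,0],"turn":[0,0,0],"grip":0}]'
```

```text
time_s: 4.25
position: [0.5696, -0.0851, 0.1306]
tcp_rot: [[-0.0, 0.2, -0.98], [0.002, -0.98, -0.2], [-1.0, -0.002, -0.0]]
force: [-0.9, 0.3, 0.3]
opening: 0.159
```

```bash
python3 -m crank '[{"slide":[-2,10,0],"turn":[0,0,0],"grip":0},{"slide":[-2,10,0],"turn":[0,0,0],"grip":0},{"slide":[-2,10,0],"turn":[0,0,0],"grip":0},{"slide":[-2,10,0],"turn":[0,0,0],"grip":0},{"slide":[-2,8,0],"turn":[0,0,0],"grip":0}]'; python3 -m crank '[{"slide":[-1,4,0],"turn":[0,0,0],"grip":0},{"slide":[0,0,0],"turn":[0,0,0],"grip":0}]'
```

```text
time_s: 4.67
position: [0.5599, -0.035, 0.1307]
tcp_rot: [[0.003, 0.199, -0.98], [-0.0, -0.98, -0.199], [-1.0, 0.001, -0.003]]
force: [1.4, -0.3, -1.2]
opening: 0.164
time_s: 4.83
position: [0.5584, -0.0277, 0.1307]
tcp_rot: [[0.003, 0.202, -0.979], [0.0, -0.979, -0.202], [-1.0, 0.001, -0.003]]
force: [0.5, -2.3, -0.8]
opening: 0.158
```

```bash
python3 -m crank '[{"slide":[-0.6,3,0],"turn":[0,0,0],"grip":0},{"slide":[0,0,0],"turn":[0,0,0],"grip":0},{"slide":[0,0,0],"turn":[0,0,0],"grip":0}]'; python3 - <<'E'
from h import *
np.set_printoptions(precision=4,suppress=True)
print(bot.read_state()["force"])
im,d=bot.capture("scene");cv2.imwrite("pics/s1.png",cv2.resize(im[160:340,240:440],None,fx=3,fy=3)[:,:,::-1])
E
```

```text
time_s: 5.08
position: [0.5577, -0.0239, 0.1307]
tcp_rot: [[0.003, 0.204, -0.979], [-0.0, -0.979, -0.204], [-1.0, 0.001, -0.003]]
force: [1.3, -1.9, 0.3]
opening: 0.158
[ 1.2516 -1.9045  0.2823]
```

View pics/s1.png

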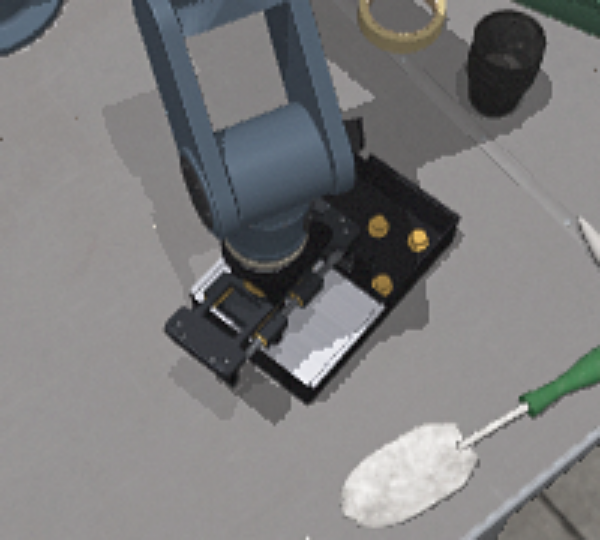

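The cover appears shut: its light face reaches the grip board, around (370,300) in the crop. Next I'll release, raise the gripper and measure.

```bash
python3 -m crank '[{"slide":[0,0,0],"turn":[0,0,0],"grip":0.5},{"slide":[0,0,0],"turn":[0,0,0],"grip":1},{"slide":[0,0,0],"turn":[0,0,0],"grip":1},{"slide":[0,0,0],"turn":[0,0,0],"grip":1},{"slide":[0,0,5],"turn":[0,0,0],"grip":1}]'; python3 -m crank '[{"slide":[0,0,15],"turn":[0,0,0],"grip":1},{"slide":[0,0,30],"turn":[0,0,0],"grip":1},{"slide":[0,0,30],"turn":[0,0,0],"grip":1},{"slide":[0,0,30],"turn":[0,0,0],"grip":1},{"slide":[0,0,0],"turn":[0,0,0],"grip":1}]';  cat > m.py <<'E'
from h import *
np.set_printoptions(precision=4,suppress=True)
im,d=bot.capture("scene");bot.capture("top")
cv2.imwrite("pics/s2.png",im[:,:,::-1])
for cam in("top","scene"):
    for t,z in(("tote",0),("tote_grip",.095),("cover_grip",.069),("lip_corner",.004)):
        for q in bot.spot_point(cam,t)[:1]:
            r,c=q["centre"];print(cam,t,round(q["conf"],2),ray_z(cam,r,c,z))
for cam in("top","scene"):
    im,d=bot.capture(cam)
    r,c=np.mgrid[0:480,0:640];r=r.ravel();c=c.ravel();w=to_world(cam,r,c,d)
    for n,x,y,R,lo,hi in(("bar",.557,-.027,.045,.075,.092),("board",.535,.075,.065,.105,.122)):
        k=(np.hypot(w[:,0]-x,w[:,1]-y)<R)&(w[:,2]>lo)&(w[:,2]<hi);p=w[k]
        if k.sum()>5:print(cam,n,k.sum(),p.mean(0),cv2.minAreaRect((p[:,:2]*1000).astype(np.float32)))
E
python3 m.py
```

```text
time_s: 5.55
position: [0.5559, -0.0242, 0.1348]
tcp_rot: [[-0.002, 0.202, -0.979], [0.002, -0.979, -0.202], [-1.0, -0.002, 0.002]]
force: [-0.7, -0.7, 0.1]
opening: 0.454
time_s: 5.97
position: [0.5537, -0.0241, 0.2434]
tcp_rot: [[-0.008, 0.201, -0.98], [0.003, -0.98, -0.201], [-1.0, -0.005, 0.007]]
force: [-0.2, -0.3, 0.3]
opening: 0.832
top tote 0.95 [0.5243 0.0753 0.    ]
top tote_grip 0.63 [0.5261 0.0842 0.095 ]
top lip_corner 0.93 [0.4417 0.1775 0.004 ]
scene tote 0.6 [0.5349 0.0617 0.    ]
scene tote_grip 0.86 [0.5435 0.0711 0.095 ]
scene cover_grip 0.61 [ 0.5606 -0.0265  0.069 ]
top board 51 [0.5666 0.0891 0.1125] ((564.3507080078125, 88.4228515625), (38.52745056152344, 10.000107765197754), 8.692838668823242)
scene bar 60 [ 0.5631 -0.0266  0.0809] ((561.6973266601562, -25.752849578857422), (38.22596740722656, 14.581554412841797), 8.904998779296875)
scene board 113 [0.5538 0.0772 0.1105] ((548.3679809570312, 76.92877197265625), (73.57075500488281, 17.444501876831055), 12.583637237548828)
```

```bash
python3 -m crank '[{"slide":[-5,34,0],"turn":[0,-0.5,0],"grip":1},{"slide":[-6,34,0],"turn":[0,0,0],"grip":1},{"slide":[-5,32,0],"turn":[0,0,0],"grip":1},{"slide":[0,0,0],"turn":[0,0,0],"grip":1},{"slide":[0,0,0],"turn":[0,0,0],"grip":1}]'; python3 - <<'E'
from h import *
im,d=bot.capture("scene");cv2.imwrite("pics/s3.png",cv2.resize(im[140:340,240:440],None,fx=3,fy=3)[:,:,::-1])
cam="scene"
r,c=np.mgrid[0:480,0:640];r=r.ravel();c=c.ravel();w=to_world(cam,r,c,d)
v=np.array([-.205,.979])
for n,x,y,R,lo,hi in(("bar",.557,-.027,.045,.075,.092),("board",.535,.075,.065,.105,.122)):
    k=(np.hypot(w[:,0]-x,w[:,1]-y)<R)&(w[:,2]>lo)&(w[:,2]<hi);p=w[k]
    if k.sum()>5:q=cv2.minAreaRect((p[:,:2]*1000).astype(np.float32));print(n,k.sum(),q,v@q[0])
E
```

```text
time_s: 6.98
position: [0.5354, 0.0778, 0.2361]
tcp_rot: [[-0.01, 0.196, -0.98], [0.005, -0.981, -0.196], [-1.0, -0.007, 0.009]]
force: [-0.7, -0.2, 0.7]
opening: 0.998
bar 83 ((555.8112182617188, -28.07567596435547), (49.67151641845703, 14.905598640441895), 12.306763648986816) -141.42738651275633
board 86 ((560.2491455078125, 79.90558624267578), (45.803627014160156, 17.459789276123047), 8.14616584777832) -36.62350589752196
```

View pics/s3.png

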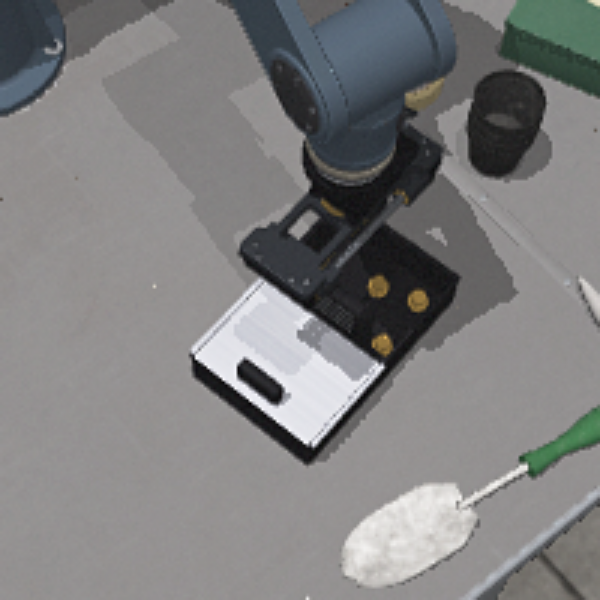

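The cover is shut: bar-to-board distance measures 104.8 mm against 104.5 nominal. The bar shows at about (260,380), flush with the tote's end. Now descending on the board.

```bash
python3 -m crank '[{"slide":[0,0,-25],"turn":[-0.3,-0.6,0.6],"grip":1},{"slide":[0,0,-25],"turn":[0,0,0],"grip":1},{"slide":[0,0,-25],"turn":[0,0,0],"grip":1},{"slide":[0,0,-15],"turn":[0,0,0],"grip":1},{"slide":[0,0,0],"turn":[0,0,0],"grip":1}]'
```

```text
time_s: 7.45
position: [0.5392, 0.0733, 0.1452]
tcp_rot: [[0.01, 0.203, -0.979], [-0.001, -0.979, -0.203], [-1.0, 0.004, -0.01]]
force: [1.4, -0.7, 0.4]
opening: 0.996
```

```bash
python3 -m crank '[{"slide":[-3,4,-9],"turn":[0,0.5,0],"grip":1},{"slide":[0,0,0],"turn":[0,0,0],"grip":0},{"slide":[0,0,0],"turn":[0,0,0],"grip":0},{"slide":[0,0,0],"turn":[0,0,0],"grip":0},{"slide":[0,0,0],"turn":[0,0,0],"grip":0}]';python3 -m crank '[{"slide":[0,0,0],"turn":[0,0,0],"grip":0},{"slide":[0,0,0],"turn":[0,0,0],"grip":0},{"slide":[0,0,0],"turn":[0,0,0],"grip":0},{"slide":[0,0,0],"turn":[0,0,0],"grip":0},{"slide":[0,0,0],"turn":[0,0,0],"grip":0}]'
```

```text
time_s: 7.87
position: [0.5381, 0.0748, 0.1371]
tcp_rot: [[0.004, 0.199, -0.98], [-0.002, -0.98, -0.199], [-1.0, 0.003, -0.003]]
force: [0.0, 0.1, 0.7]
opening: 0.785
time_s: 8.28
position: [0.5396, 0.0749, 0.1399]
tcp_rot: [[0.01, 0.2, -0.98], [-0.002, -0.98, -0.2], [-1.0, 0.004, -0.009]]
force: [1.0, -0.5, 0.1]
opening: 0.404
```

```bash
python3 -m crank '[{"slide":[-3,2,-5],"turn":[0,0.6,0.4],"grip":0},{"slide":[0,0,0],"turn":[0,0,0],"grip":0},{"slide":[0,0,0],"turn":[0,0,0],"grip":0},{"slide":[0,0,0],"turn":[0,0,0],"grip":0},{"slide":[0,0,0],"turn":[0,0,0],"grip":0}]';python3 -m crank '[{"slide":[0,0,0],"turn":[0,0,0],"grip":0},{"slide":[0,0,0],"turn":[0,0,0],"grip":0},{"slide":[0,0,0],"turn":[0,0,0],"grip":0}]'
```

```text
time_s: 8.7
position: [0.5365, 0.0776, 0.1349]
tcp_rot: [[-0.001, 0.205, -0.979], [-0.001, -0.979, -0.205], [-1.0, 0.001, 0.001]]
force: [0.0, -0.7, 1.0]
opening: 0.182
time_s: 8.95
position: [0.5365, 0.0776, 0.1349]
tcp_rot: [[-0.001, 0.205, -0.979], [-0.001, -0.979, -0.205], [-1.0, 0.0, 0.001]]
force: [0.7, 0.9, 1.4]
opening: 0.182
```

```bash
python3 -m crank '[{"slide":[0,0,6],"turn":[0,0,0],"grip":0},{"slide":[0,0,12],"turn":[0,0,0],"grip":0},{"slide":[0,0,18],"turn":[0,0,0],"grip":0},{"slide":[0,0,20],"turn":[0,0,0],"grip":0},{"slide":[0,0,20],"turn":[0,0,0],"grip":0}]';python3 -m crank '[{"slide":[0,0,22],"turn":[0,0,0],"grip":0},{"slide":[0,0,22],"turn":[0,0,0],"grip":0},{"slide":[0,0,22],"turn":[0,0,0],"grip":0},{"slide":[0,0,22],"turn":[0,0,0],"grip":0},{"slide":[0,0,22],"turn":[0,0,0],"grip":0}]'
python3 -m crank '[{"slide":[0,0,20],"turn":[0,0,0],"grip":0},{"slide":[0,0,15],"turn":[0,0,0],"grip":0},{"slide":[0,0,10],"turn":[0,0,0],"grip":0},{"slide":[0,0,5],"turn":[0,0,0],"grip":0},{"slide":[0,0,0],"turn":[0,0,0],"grip":0}]'
python3 - <<'E'
from h import *
im,d=bot.capture("scene");cv2.imwrite("pics/s4.png",cv2.resize(im[60:340,200:480],None,fx=2,fy=2)[:,:,::-1])
E
```

```text
time_s: 9.37
position: [0.5285, 0.0775, 0.2048]
tcp_rot: [[-0.027, 0.208, -0.978], [-0.001, -0.978, -0.208], [-1.0, -0.004, 0.027]]
force: [-0.6, 0.1, -6.8]
opening: 0.186
time_s: 9.78
position: [0.5209, 0.0775, 0.3137]
tcp_rot: [[-0.047, 0.21, -0.977], [-0.002, -0.978, -0.21], [-0.999, -0.008, 0.047]]
force: [0.4, 0.0, -6.1]
opening: 0.182
time_s: 10.2
position: [0.517, 0.0775, 0.3663]
tcp_rot: [[-0.052, 0.212, -0.976], [-0.004, -0.977, -0.213], [-0.999, -0.007, 0.052]]
force: [-0.5, -0.5, -7.4]
opening: 0.18
```

View pics/s4.png

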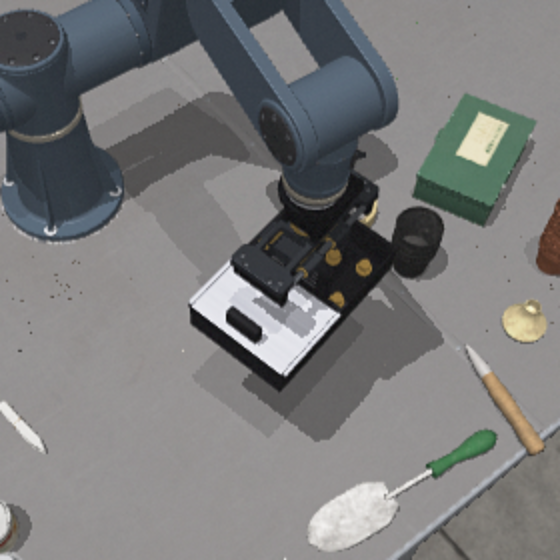

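```bash
python3 -m crank '[{"slide":[0,0,0],"turn":[0,-3,0],"grip":0},{"slide":[-3,2,0],"turn":[-2,-3,0],"grip":0},{"slide":[-5,3,0],"turn":[-2.5,-4,0],"grip":0},{"slide":[-5,3,0],"turn":[-2.5,-4,0],"grip":0},{"slide":[-5,3,0],"turn":[-2.5,-4,0],"grip":0}]'
python3 - <<'E'
from h import *
print(bot.read_state()["joint_positions"])
E
```

```text
time_s: 10.67
position: [0.4965, 0.0863, 0.3571]
tcp_rot: [[0.25, 0.179, -0.952], [-0.172, -0.959, -0.225], [-0.953, 0.22, -0.209]]
force: [0.1, -0.7, -6.6]
opening: 0.181
[  2.07570835  12.97194198 101.37666177 -13.29427707  52.04868331
  87.076937  ]
```

```bash
python3 -m crank '[{"slide":[-5,3,3],"turn":[-2.7,-4.2,0],"grip":0},{"slide":[-5,3,3],"turn":[-2.7,-4.2,0],"grip":0},{"slide":[-5,3,3],"turn":[-2.7,-4.2,0],"grip":0},{"slide":[0,0,0],"turn":[0,0,0],"grip":0},{"slide":[0,0,0],"turn":[0,0,0],"grip":0}]'
cat > look.py <<'E'
import sys
from h import *
np.set_printoptions(precision=3,suppress=True)
n=sys.argv[1]
for cam in("scene","top"):
    im,d=bot.capture(cam)
    a=im[60:340,200:480] if cam=="scene" else im[150:310,190:390]
    cv2.imwrite(f"pics/{n}_{cam}.png",cv2.resize(a,(560,560) if cam=="scene" else (800,640))[:,:,::-1][:600])
    s=bot.spot_point(cam,"lip_corner");L=None
    if s:
        r,c=s[0]["centre"];L=to_world(cam,r,c,d)[0];print(cam,"lip",s[0]["conf"],r,c,L)
    for q in bot.spot_point(cam,"plug0"):
        r,c=q["centre"];p=to_world(cam,r,c,d)[0];print(cam,"plug",round(q["conf"],2),np.round([r,c]),p,np.linalg.norm(p-L) if L is not None else '')
E
python3 look.py t1
```

```text
time_s: 11.08
position: [0.4688, 0.0965, 0.355]
tcp_rot: [[0.43, 0.119, -0.895], [-0.304, -0.915, -0.267], [-0.85, 0.387, -0.357]]
force: [-0.5, 0.5, -6.0]
opening: 0.183
scene lip 0.61 190.6 351.0 [0.518 0.078 0.319]
scene plug 0.53 [200. 361.] [0.504 0.135 0.206] 0.12795810781308642
scene plug 0.38 [198. 367.] [0.513 0.146 0.212] 0.127457302839965
scene plug 0.32 [192. 403.] [0.494 0.334 0.043] 0.37747381069906283
```

View pics/t1_scene.png

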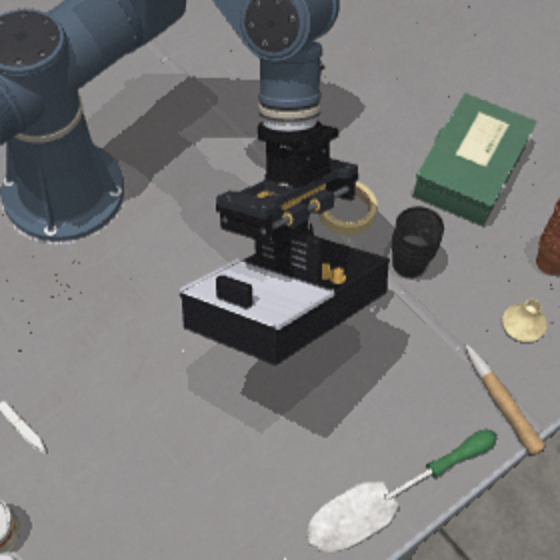

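```bash
python3 -m crank '[{"slide":[0,0,0],"turn":[-0.8,-1,0],"grip":0},{"slide":[0,0,0],"turn":[0,0,0],"grip":0},{"slide":[0,0,0],"turn":[0,0,0],"grip":0},{"slide":[0,0,0],"turn":[0,0,0],"grip":0},{"slide":[0,0,0],"turn":[0,0,0],"grip":0}]'
cat > tf.py <<'E'
import sys
from h import *
np.set_printoptions(precision=3,suppress=True)
s=bot.read_state();R=np.array(s["tcp_rot"]);p=np.array(s["position"])
Rt=np.stack([np.cross(-R[:,1],-R[:,0]),-R[:,1],-R[:,0]],1); O=p-Rt@[0,0,.135]
L=O+Rt@[-.071,.116,.004];print("tilt",np.degrees(np.arccos(Rt[2,2])),"origin",O,"lip",L,s["time_s"])
for cam in("scene","top"):
    im,d=bot.capture(cam)
    cv2.imwrite(f"pics/{sys.argv[1]}_{cam}.png",cv2.resize(im[120:300,240:440],None,fx=3.3,fy=3.3,interpolation=cv2.INTER_CUBIC)[:,:,::-1] if cam=="scene" else im[:,:,::-1])
    r,c=np.mgrid[0:480,0:640];r=r.ravel();c=c.ravel();w=(to_world(cam,r,c,d)-O)@Rt*1000
    hsv=cv2.cvtColor(im,cv2.COLOR_RGB2HSV).reshape(-1,3)
    col=(hsv[:,0]>12)&(hsv[:,0]<32)&(hsv[:,1]>120)&(hsv[:,2]>70)
    k=col&(abs(w[:,0])<80)&(w[:,1]>-5)&(w[:,1]<125)&(w[:,2]>-5)&(w[:,2]<40)
    n,lab,st,ce=cv2.connectedComponentsWithStats(k.reshape(480,640).astype(np.uint8),connectivity=4)
    for i in range(1,n):
        q=w[lab.ravel()==i]
        print(cam,len(q),"tote-frame min/mean/max",q.min(0).round(),q.mean(0).round(),q.max(0).round(),"far from lip max",np.linalg.norm(q-[-71,116,4],axis=1).max().round())
    # cover bar & tote check
    k=(abs(w[:,0])<30)&(w[:,1]<-60)&(w[:,1]>-135)&(w[:,2]>66)&(w[:,2]<92)
    if k.any(): print(cam,"bar",k.sum(),w[k].mean(0),w[k].max(0))
    for t in ("pots","tape"):
        pass
E
python3 tf.py t2
```

```text
time_s: 11.8
position: [0.4746, 0.0941, 0.358]
tcp_rot: [[0.449, 0.103, -0.887], [-0.317, -0.91, -0.266], [-0.835, 0.401, -0.377]]
force: [0.4, -0.2, -6.4]
opening: 0.178
tilt 33.35483534824204 origin [0.535 0.051 0.245] lip [0.458 0.139 0.175] 11.8
scene 79 tote-frame min/mean/max [-27.  90.   1.] [ -6. 101.  11.] [ 10. 115.  18.] far from lip max 83.0
scene bar 143 [   1.087 -110.055   75.36 ] [  22.962 -100.483   83.421]
top 16 tote-frame min/mean/max [ 7. 97.  3.] [  9. 105.   8.] [ 11. 116.  13.] far from lip max 84.0
top bar 227 [   0.131 -106.385   80.14 ] [ 23.094 -97.597  87.43 ]
```

View pics/t2_scene.png

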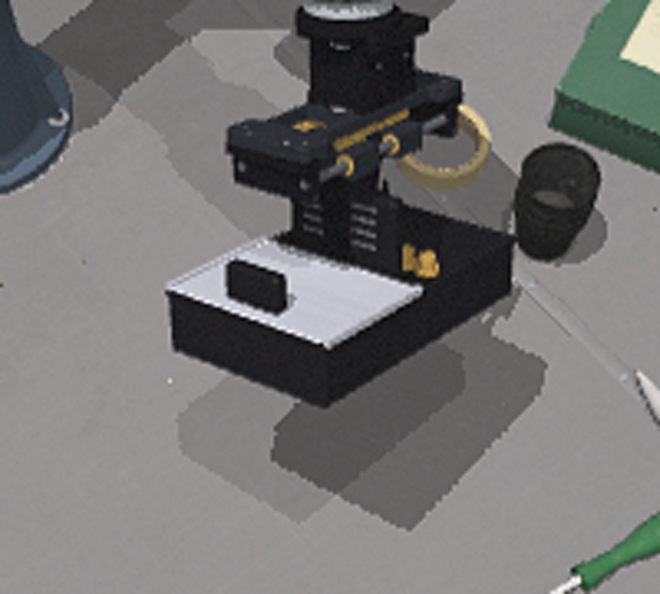

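View pics/t2_top.png

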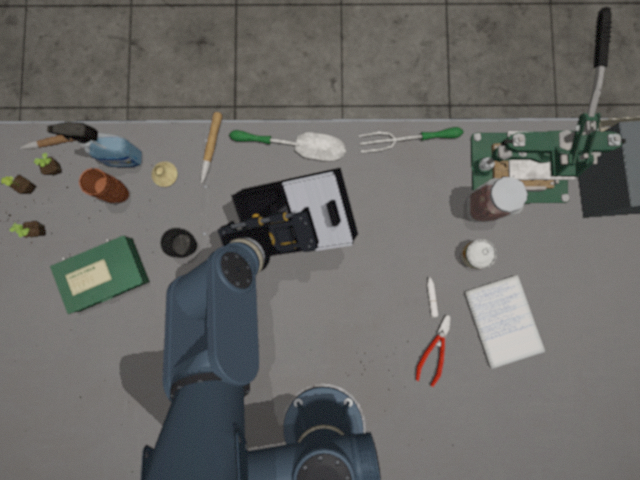

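```bash
python3 -m crank '[{"slide":[0,0,0],"turn":[0.4,-3.2,1.4],"grip":0},{"slide":[0,0,0],"turn":[0.4,-3.2,1.4],"grip":0},{"slide":[0,0,0],"turn":[0,0,0],"grip":0},{"slide":[0,0,0],"turn":[0,0,0],"grip":0},{"slide":[0,0,0],"turn":[0,0,0],"grip":0}]'
python3 tf.py t3
```

```text
time_s: 12.32
position: [0.4748, 0.0939, 0.3583]
tcp_rot: [[0.556, 0.102, -0.825], [-0.281, -0.911, -0.302], [-0.782, 0.4, -0.478]]
force: [0.7, 0.6, -5.8]
opening: 0.18
tilt 38.53274831257645 origin [0.55  0.056 0.253] lip [0.477 0.141 0.175] 12.3167
scene 52 tote-frame min/mean/max [-35.  93.   3.] [-16. 102.  10.] [ -5. 117.  19.] far from lip max 69.0
scene bar 140 [   0.63  -109.929   75.118] [ 21.813 -98.679  83.395]
top 33 tote-frame min/mean/max [-13.  97.   1.] [ -7. 104.   9.] [ -2. 118.  21.] far from lip max 70.0
top bar 228 [   1.19  -106.372   79.817] [ 23.543 -97.222  86.759]
```

```bash
python3 -m crank '[{"slide":[0,0,0],"turn":[-3.2,1.7,-2.8],"grip":0},{"slide":[0,0,0],"turn":[-3.2,1.7,-2.8],"grip":0},{"slide":[0,0,0],"turn":[0,0,0],"grip":0},{"slide":[0,0,0],"turn":[0,0,0],"grip":0},{"slide":[0,0,0],"turn":[0,0,0],"grip":0}]'
python3 tf.py t4
```

```text
time_s: 12.83
position: [0.4775, 0.0955, 0.3594]
tcp_rot: [[0.477, 0.038, -0.878], [-0.417, -0.869, -0.264], [-0.774, 0.493, -0.399]]
force: [-0.9, 0.7, -6.1]
opening: 0.184
tilt 39.321008612125866 origin [0.542 0.039 0.255] lip [0.473 0.123 0.173] 12.8333
scene 26 tote-frame min/mean/max [-34.  96.   7.] [-16. 102.  13.] [ -9. 117.  19.] far from lip max 64.0
scene bar 139 [   1.092 -109.951   74.949] [  22.642 -100.492   82.093]
top 5 tote-frame min/mean/max [ -8. 100.   8.] [ -7. 104.   9.] [ -5. 108.  11.] far from lip max 67.0
top 5 tote-frame min/mean/max [-21. 100.  10.] [-20. 101.  16.] [-18. 103.  19.] far from lip max 57.0
top bar 248 [  -0.239 -106.874   79.776] [ 22.886 -97.082  87.948]
```

```bash
python3 -m crank '[{"slide":[0,0,0],"turn":[2,2.2,0],"grip":0},{"slide":[0,0,0],"turn":[2,2.2,0],"grip":0},{"slide":[0,0,0],"turn":[0,0,0],"grip":0},{"slide":[0,0,0],"turn":[0,0,0],"grip":0},{"slide":[0,0,0],"turn":[0,0,0],"grip":0}]'
python3 tf.py t5; python3 - <<'E'
from h import *
s=bot.read_state();R=np.array(s["tcp_rot"]);p=np.array(s["position"])
Rt=np.stack([np.cross(-R[:,1],-R[:,0]),-R[:,1],-R[:,0]],1); O=p-Rt@[0,0,.135]
H=np.zeros((8,12),int)
for cam in("scene","top"):
    im,d=bot.capture(cam);r,c=np.mgrid[0:480,0:640]
    w=(to_world(cam,r.ravel(),c.ravel(),d)-O)@Rt*1000
    k=(w[:,2]>-6)&(w[:,2]<30)
    H+=np.histogram2d(w[k,0],w[k,1],bins=(np.linspace(-80,80,9),np.linspace(0,120,13)))[0].astype(int)
print("rows x -80..80, cols y 0..120");print(H); print(s["qvel"])
E
```

```text
time_s: 13.35
position: [0.4752, 0.0932, 0.3594]
tcp_rot: [[0.412, 0.073, -0.908], [-0.36, -0.902, -0.236], [-0.837, 0.425, -0.346]]
force: [0.8, -0.2, -5.0]
opening: 0.182
tilt 33.20973866653509 origin [0.531 0.045 0.246] lip [0.456 0.134 0.176] 13.35
scene 42 tote-frame min/mean/max [-23.  91.  -2.] [-14. 100.  10.] [ -6. 112.  19.] far from lip max 66.0
scene bar 148 [   0.588 -109.945   75.334] [ 23.509 -98.361  82.404]
top bar 237 [  -0.779 -106.171   80.079] [ 22.989 -96.776  87.364]
rows x -80..80, cols y 0..120
[[  0   1   4   0   0   0   1   4   3   0   0   0]
 [  0   0   0   0   0   0   0   0   0   0   0   0]
 [  0   0   0   0   0   0   0   0   0   0   4  21]
 [  0   0   0   0   0   0   0   0  14  34  18  54]
 [  0   0   0   0   0   0   0  17  36  30  27  91]
 [  0   0   0   4  10  13  22  37  30  35  26 109]
 [  0   0   5  36  35  35  34  34  37  33  36  81]
 [ 33  36  35  33  36  39  34  39  33  31  32  43]]
[ 0.23828879  0.17335908 -0.16757668  0.53687306  0.01774389 -0.40825284]
```

View pics/t5_scene.png

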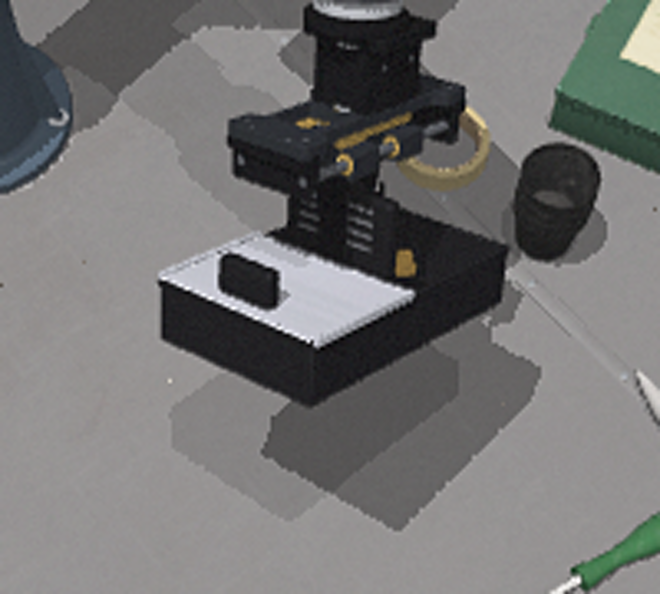

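To be sure no plug is hanging back in the hidden area behind the gripper, I'll rock strongly toward +y and then toward -x.

```bash
python3 -m crank '[{"slide":[0,0,0],"turn":[-2.7,3,-2.6],"grip":0},{"slide":[0,0,0],"turn":[-2.7,3,-2.6],"grip":0},{"slide":[0,0,0],"turn":[-2.7,3,-2.6],"grip":0},{"slide":[0,0,0],"turn":[0,0,0],"grip":0},{"slide":[0,0,0],"turn":[0,0,0],"grip":0}]'
python3 -m crank '[{"slide":[0,0,0],"turn":[0,0,0],"grip":0},{"slide":[0,0,0],"turn":[0,0,0],"grip":0},{"slide":[0,0,0],"turn":[0,0,0],"grip":0},{"slide":[0,0,0],"turn":[0,0,0],"grip":0}]'
python3 - <<'E'
from h import *
R=np.array(bot.read_state()["tcp_rot"])
print("tiltx",-R[2,2],"tilty",R[2,1],"toolz*-16+tooly*20",R[:,2]*-16+R[:,1]*20)
E
python3 tf.py t6
```

```text
time_s: 13.97
position: [0.4751, 0.0952, 0.3588]
tcp_rot: [[0.218, 0.03, -0.975], [-0.523, -0.84, -0.143], [-0.824, 0.541, -0.168]]
force: [-0.4, 0.6, -6.2]
opening: 0.185
time_s: 14.3
position: [0.4746, 0.0954, 0.3586]
tcp_rot: [[0.224, 0.03, -0.974], [-0.519, -0.842, -0.145], [-0.825, 0.538, -0.173]]
force: [0.3, -0.6, -6.6]
opening: 0.179
tiltx 0.17275689798118593 tilty 0.5378845192562931 toolz*-16+tooly*20 [ 16.19498916 -14.52181912  13.52180075]
tilt 34.39858572063102 origin [0.505 0.025 0.247] lip [0.431 0.115 0.176] 14.3
scene 1 tote-frame min/mean/max [-12. 109.  17.] [-12. 109.  17.] [-12. 109.  17.] far from lip max 61.0
scene 9 tote-frame min/mean/max [-13. 100.   3.] [ -9. 105.   7.] [ -5. 116.  13.] far from lip max 68.0
scene bar 150 [  -0.009 -109.793   75.292] [ 24.461 -99.522  82.267]
top 87 tote-frame min/mean/max [-73.  82.   4.] [-64. 101.  15.] [-54. 118.  24.] far from lip max 41.0
top 49 tote-frame min/mean/max [-73.  58.   4.] [-68.  67.  13.] [-63.  87.  24.] far from lip max 61.0
top bar 257 [  -1.876 -107.166   79.882] [ 22.712 -97.737  87.459]
```

```bash
python3 - <<'E'
import cv2
a=cv2.imread("pics/t6_top.png")[160:280,200:380];cv2.imwrite("pics/t6c.png",cv2.resize(a,None,fx=4,fy=4,interpolation=cv2.INTER_CUBIC))
E
```

```text
(no output)
```

View pics/t6c.png

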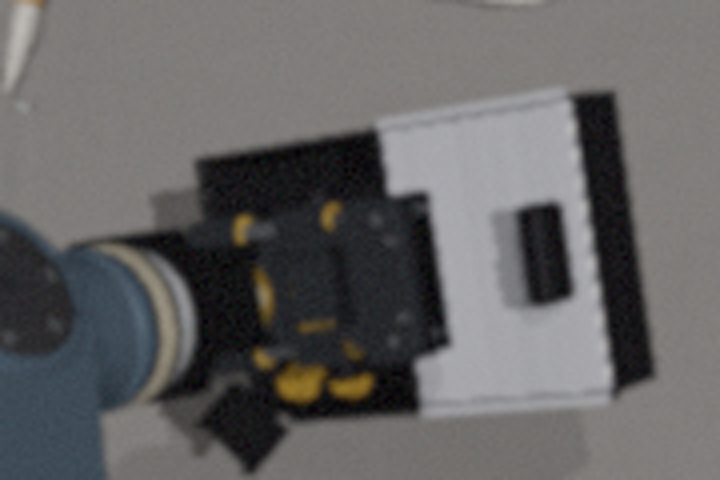

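```bash
python3 -m crank '[{"slide":[0,0,0],"turn":[2.7,-3,2.6],"grip":0},{"slide":[0,0,0],"turn":[2.7,-3,2.6],"grip":0},{"slide":[0,0,0],"turn":[2.7,-3,2.6],"grip":0},{"slide":[0,0,0],"turn":[0,0,0],"grip":0},{"slide":[0,0,0],"turn":[0,0,0],"grip":0}]'
python3 -m crank '[{"slide":[0,0,0],"turn":[0,0,0],"grip":0},{"slide":[0,0,0],"turn":[0,0,0],"grip":0},{"slide":[0,0,0],"turn":[0,0,0],"grip":0},{"slide":[0,0,0],"turn":[0,0,0],"grip":0},{"slide":[0,0,0],"turn":[0,0,0],"grip":0}]'
python3 tf.py t7
python3 -c "
from rig import bot
print(bot.read_state()['qvel'].round(2)); print(bot.hand_in())"
```

```text
time_s: 14.82
position: [0.4732, 0.0941, 0.3586]
tcp_rot: [[0.418, 0.076, -0.905], [-0.355, -0.904, -0.24], [-0.836, 0.422, -0.351]]
force: [-0.7, 0.4, -6.2]
opening: 0.183
time_s: 15.23
position: [0.4739, 0.094, 0.3585]
tcp_rot: [[0.413, 0.075, -0.907], [-0.36, -0.902, -0.239], [-0.836, 0.426, -0.346]]
force: [-0.5, -0.5, -6.6]
opening: 0.184
tilt 33.261850463491434 origin [0.53  0.045 0.246] lip [0.455 0.134 0.175] 15.2333
scene 38 tote-frame min/mean/max [-22.  94.   4.] [-13. 100.  11.] [ -7. 117.  19.] far from lip max 66.0
scene bar 148 [   0.347 -109.612   75.094] [ 22.77  -97.998  82.353]
top 1 tote-frame min/mean/max [-72.  23.  35.] [-72.  23.  35.] [-72.  23.  35.] far from lip max 98.0
top bar 235 [  -0.495 -106.461   79.957] [ 23.435 -96.848  87.698]
[-0.11 -0.21  0.24  0.05 -0.04 -0.07]
the job is handed in; nothing more can be done
None
```

I shut the cover, then lifted the tote by its grip board and tilted it toward the lip corner. I rocked it toward each wall so the small plugs would slide in, and handed in at about 15 s with the tote held still.

**Cover:** before lifting, the bar-to-board distance measured 104.8 mm against 104.5 mm nominal, so it was shut. In the air the two cameras put the bar 106 mm (top) and 110 mm (scene) from the tote's origin. The bar did not shift during the tilting. The scene figure comes partly from points on the bar's side face, so I trusted the top camera, which puts the cover about 2 mm from shut.

**Hold:** the tilt is about 33° (0.58 rad) and the underside centre is about 0.246 m up, both worked out from the tool pose assuming no slip in the grip. The fingers rest on the board at about 16 mm, the tool carries about 6 N, and the joints were nearly still.

**Small plugs:** every plug I could see had its far edge at most 66 mm from the lip corner in the last check that showed it. I never saw all five at once in the corner, because the gripper hides part of the compartment. I rely on the rocking for the hidden ones. One stray brass-coloured pixel in the last top picture lay 98 mm from the corner at rim height, and I took it for noise.

**Not checked:** I did not see the large plugs after the cover shut, and I did not re-measure the bystanders. The arm did not come near the bystanders, and I saw no change in the pictures.

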